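# Clip a practice jaw onto its bench mount

## Task

Set the practice jaw from the blue tray flat on the bench mount, over the stud and with its front teeth towards the mount's upright backstop, and let go of it; then take the yellow-gripped hairpin clip from the tray and push it straight in from the open side, into the stud's waist above the jaw's base, until its legs snap past the shank and its nose is up against it; only then let go. Be gentle: stop as soon as the nose meets the shank, never force the clip or the jaw, and leave everything else where it is.

Things in the scene. Friction and masses are not known exactly. Their poses are not given: they have to be found in the camera images.
- jaw_centre (a point): The practice jaw: pale stone plinth 78 (x) x 60 (y) x 14 mm, pink gum arch and ivory teeth on its front part, 33 mm tall in all, 130 to 210 g. The point is the middle of the plinth, 7 mm above its underside. x points to the front teeth, z up. Long sides flat: grasp across y (60 mm) from above, at the plinth. Lies flat on the tray.
- jaw_slot (a point): Middle of the slot through the jaw's plinth, at its underside, 12 mm behind the jaw's middle; jaw axes. Slot 45 mm long (x), 16.4 mm wide (y). The side teeth start 4 mm ahead of this point with 38 mm clear between them, open to the back (-x). On the mount this point belongs over the platform point.
- mount_seat (a point): Middle of the top face of the mount's aluminium platform, 43 mm above the bench, over the stud's adjusting slot. x points from the open side to the upright backstop (face at x = 55 mm, 16 mm above the platform); z up. Platform 54 mm wide (y, less than the jaw), x from -31 to 55 mm. The stud stands on the line y = 0, anywhere from x = -14 to +14 mm: no reading tells, look or feel.
- mount: The bench mount, fixed: black foot 96 mm across, column, platform, backstop and a round steel stud, clamped tight where the last user set it. Stud, heights above the platform: 14 mm across up to 14 (the plinth's top), waist 10 mm across from 14 to 22, head 14 mm across, coned top ending at 30.5. Origin on the bench under the platform point, same axes.
- clip_grip (a point): Middle of the hairpin clip's yellow thumb grip, 22 (x) x 20 (y) x 16 mm (z), 8 mm above the clip's underside. Grasp it from above across y (20 mm), firmly, about 60 N. x points along the two steel legs to their open ends, z up. Clip 55 mm long, 26 mm wide over the leg ends, 30 g, flat on the tray. Its legs go in 1 to 2 mm above the plinth and sink onto it when let go.
- clip_eye (a point): The clip's eye, where the stud's axis lies when it is home: 32 mm ahead of the grip's middle, 2.5 mm above the underside; grip axes. Legs of 5 mm wire, bulges 4.5 mm ahead of the eye and 5.5 mm apart, ends flared to 16 mm apart. Over 20 N of contact on the mount, legs and nose added, is forcing it.
- clip_nose: The fixed nose on the clip's grip, between the legs, 16 x 8 x 5 mm; origin at its front end, 5.1 mm behind the eye, on the underside; grip axes. It meets the shank when the clip is home and stops it hard. A light touch of 2 to 5 N after the snap is right; over 15 N on the nose is ramming it. Let go earlier, the clip has not been pushed home.
- clip_left_leg (a joint): How far the clip's left leg (+y) is sprung outwards, rad: 0 free, about 0.07 as its bulge passes the shank, about 0.02 when home and let go. Pushing on: first touch with the eye 10 mm short of the stud's axis, push rises to 3 to 7 N at about 7 mm short, then the legs snap in, pull the clip on by themselves, and the push stays low until the nose meets the shank.
- clip_right_leg (a joint): The same for the right leg (-y); positive is outwards.
- spare_jaw: A second practice jaw on a solid blue-grey plinth, 78 x 60 x 32 mm; not needed; origin under its middle
- molar: Large ivory model tooth, 24 x 22 x 27 mm, on the tray by its right-hand edge; not needed; origin under its middle
- dish: Small square red dish, 34 x 34 x 16 mm, on the tray by its left-hand edge; not needed; origin under its middle
- carver: Double-ended hand carver with a red handle, 155 mm long, 9 mm thick, on the bench; not needed; origin under its middle, x along it
- probe: Steel double-ended hand probe, 155 mm long, 9 mm thick, on the bench; not needed; origin under its middle, x along it
- cup: Clear plastic cup, 64 mm wide at the rim, 45 mm tall; not needed; origin under its middle
- wax_block: Round amber wax practice block, 38 mm across, 22 mm tall; not needed; origin under its middle
Not all that is in view belongs to the job. What is shaped like the part that bears jaw_centre but red is not meant.

How it is judged:
By the outcome, as a careful person would: the job done as asked, in the order asked, and still so for the second after the job is handed in, with the robot touching nothing.
It also fails if it takes over 66 s, if anything falls off the work surface, if the arm or the gripper's body presses on something with over 40 N, if the wrist force passes 120 N, or if a joint passes its speed limit or range.

## Robot

A 6-joint arm with a two-finger parallel gripper is mounted at the origin on the work surface. World frame = base frame: x ahead of the robot, y to its left, z up, the work surface at z = 0. Lengths are in mm, angles in rad, forces in N, time in s.
With the tool pointing down it reaches from about 350 to 975 mm from the base axis. Payload 7.1 kg.
Tool frame: the origin (TCP) lies midway between the tips of the shut fingers; the grasp point (between the pads) lies 19 mm behind it (ctrl.pinch_z is the distance from the TCP to the grasp point, in mm); z points along the fingers, y is the direction in which the jaws open and shut (so a half turn about z gives the same grasp; the last joint's range is limited). The gripper opens to 88 mm and grips with 3 to 60 N. Pads are 20 mm wide; open, the fingers measure 115 mm over their backs; the gripper's body (75 mm by 178 mm) begins 61 mm behind the grasp point.
Start: joints at [-1.161, 0.423, 1.63, -0, 1.089, -0.019], TCP at [259.877, -568.391, 222.675] pointing down, gripper open.
Joint ranges: [-3, 3], [-0.9, 2.11], [0.09, 2.58], [-1.31, 4.45], [0.11, 2.69], [-2.54, 2.54]. Speed limits (rad/s): [2.39, 2.39, 3.01, 3.14, 3.14, 3.14].

## Interface

Orientations are given as a rotation vector (axis times angle).
In Python, from workcell import ctrl gives the robot as it stands.
- The arm moves only by the tool jog_arm, never from a script. Its arguments are lists of equal length, an entry for each row: "xyz": the shift along the world's x, y, z in mm, a list of three; "yaw": the turn about the world's z in degrees. A call has 1 to 20 rows; each row shifts and turns the pose as measured when the row begins; what a row does not reach is not made up. A row lasts 1/12 s, in which the tool goes at most 41.7 mm and 7.16 degrees, less where a joint would pass 70% of its speed; a pose out of reach is approached as far as the arm can. A call with a gripper value outside its range is refused whole. "gripper" is the closure, from 0 (fully open) to 1 (shut), set as the call begins (left out, the last holds). The fingers move at their own pace and stop on an object; the grip force is fixed at half the most. Time passes only in rows, so rows that do not move let the fingers close. It gives the time, the measured TCP pose, the force and the opening at its end, in the units of the state.
- ctrl.get_obs(): the state, without advancing time (a new reading comes with each control period).
- ctrl.get_image(name): name is "side" or "top" or "wrist"; returns a dict with "img" (480x640x3 uint8, blue, green, red), "K" (3x3 intrinsics, pixels), "k1" (the pictures are not rectified: a ray, as slopes to the right and down, at radius r is drawn at 1 + k1 r^2 times it, then the intrinsics apply), "R" (3x3) and "t" (3): a world point X has camera coordinates R X + t. Camera axes: x right, y down, z forward; pixel columns grow to the right and rows downward; lengths in mm; the calibration is good to about 2 mm. A picture is of the moment at which its call begins. There is no depth.
- ctrl.close_job(): hands the job in, once; it reports no verdict.
Trained networks look in a picture, given as the dict that the camera call returned (one of the last four; its "shot" number tells which), for a name from the list of things; names that differ only in an ending like _2 or _b are one class to them, and where a whole thing is asked for, a point or a joint stands for the part that bears it (a point fixed in the world has none). Each returns a list of dicts, best first, with "confidence" (0 to 1); they miss things now and then, are a little off and sometimes report something else, mostly with a low value. They report only what shows in the picture. A call takes as long as a camera call. They do not tell look-alikes from the thing itself.
- ctrl.find_in(picture, thing): "centre" ([column, row] as shares, 0 to 1, of the picture: columns of its width, rows of its height, amid what is visible of it).
- ctrl.regions_of(picture, thing): "region" (480x640 bool, what is visible of it) and "centre" ([column, row] as shares, 0 to 1, of the picture: columns of its width, rows of its height, amid what is visible of it).
- ctrl.pinpoint(picture, thing): "centre" ([column, row] as shares, 0 to 1, of the picture: columns of its width, rows of its height: a listed point, or the origin of a listed thing).
The state is a dict: "t": time; "qpos": joint angles; "qvel": joint speeds; "joint_torque": joint torques, N m; "ee_pos": TCP position; "orientation": TCP orientation; "ft_force": force on the tool from outside, world axes, zero at the start; "moment": the same for the moment, N m; "width": finger opening in mm.
Only numpy, scipy, OpenCV 4.12 (cv2) and the standard library are available. Lean on these libraries where they do the work, as an engineer would, in place of code of your own. Each camera call takes 0.05 s, during which the arm holds its last target.

## Working session

There is one attempt and no reset: what is moved stays moved. The work goes in short steps, Python scripts to look and compute and a tool call to move; the robot and the scene stay as the last step left them, time stands still between calls to the robot, and variables do not carry over. Pictures are saved under pics/ and viewed, and the job is handed in when it is done.

Besides the shell and the picture viewer there is one more tool, called after "Call:" by a JSON object that holds its "op" and its "data", one argument or row to a line. jog_arm: Moves the arm, as the interface text tells. Its arguments: {"type":"object","properties":{"xyz":{"type":"array","items":{"type":"array","items":{"type":"number"}}},"yaw":{"type":"array","items":{"type":"number"}},"gripper":{"type":"number"}},"required":["xyz","yaw"]}

```bash
ls; mkdir -p pics
cat > h.py <<'E'
import numpy as np, cv2
from workcell import ctrl
def pix2ray(P,c):
    K=P["K"];k1=P["k1"]
    u=np.array([(c[0]-K[0][2])/K[0][0],(c[1]-K[1][2])/K[1][1]])
    d=u.copy()
    for _ in range(20): d=u/(1+k1*(d@d))
    R=np.array(P["R"]);t=np.array(P["t"])
    return -R.T@t, R.T@np.array([d[0],d[1],1.])
def onz(P,c,z):
    o,r=pix2ray(P,c); return o+r*(z-o[2])/r[2]
def proj(P,X):
    x=np.array(P["R"])@np.array(X,float)+np.array(P["t"]); s=x[:2]/x[2]; s=s*(1+P["k1"]*(s@s)); K=P["K"]
    return np.array([K[0][0]*s[0]+K[0][2],K[1][1]*s[1]+K[1][2]])
def tri(P1,c1,P2,c2):
    a,r=pix2ray(P1,c1);b,s=pix2ray(P2,c2);r=r/np.linalg.norm(r);s=s/np.linalg.norm(s)
    M=np.array([r,-s]).T; q=np.linalg.lstsq(M,b-a,rcond=None)[0]
    p1=a+q[0]*r;p2=b+q[1]*s
    return (p1+p2)/2,np.linalg.norm(p1-p2)
def px(d): return np.array([d["centre"][0]*640,d["centre"][1]*480])
E
python3 - <<'E'
from h import *
for n in ["side","top","wrist"]:
    P=ctrl.get_image(n); cv2.imwrite(f"pics/{n}0.png",P["img"])
    o,_=pix2ray(P,(320,240)); print(n,o.round(),P["k1"],P["K"][0][0])
    if n!="wrist":
        for th in ["jaw_centre","jaw_slot","mount_seat","mount","clip_grip","clip_eye","clip_nose","spare_jaw","molar","dish"]:
            r=ctrl.pinpoint(P,th); print(n,th,[(px(d).round(1).tolist(),round(d["confidence"],2),onz(P,px(d),{"mount_seat":43}.get(th,5)).round().tolist()[:2]) for d in r[:3]])
o=ctrl.get_obs();print(o)
E
```

```text
pics
side [484. 937. 906.] -0.08524380749082366 521.3417186075798
side jaw_centre [([295.4, 233.0], 0.87, [663.0, -121.0]), ([294.9, 412.2], 0.79, [587.0, 409.0]), ([293.5, 297.8], 0.67, [633.0, 113.0])]
side jaw_slot [([289.5, 236.1], 0.82, [677.0, -106.0]), ([294.8, 419.2], 0.76, [585.0, 424.0]), ([301.6, 298.6], 0.67, [614.0, 114.0])]
side mount_seat [([348.4, 196.4], 0.63, [531.0, -252.0])]
side mount [([343.9, 206.2], 0.97, [543.0, -255.0])]
side clip_grip [([369.2, 312.8], 0.69, [455.0, 140.0])]
side clip_eye [([357.1, 315.5], 0.77, [482.0, 151.0]), ([368.2, 312.4], 0.54, [457.0, 139.0])]
side clip_nose [([358.5, 317.2], 0.45, [478.0, 155.0])]
side spare_jaw [([398.4, 170.4], 0.66, [386.0, -462.0])]
side molar [([344.2, 207.4], 0.69, [541.0, -249.0]), ([336.3, 277.3], 0.65, [539.0, 34.0])]
side dish [([312.1, 345.4], 0.65, [573.0, 246.0])]
top [ 480.   -6. 1524.] -0.18355805623491553 596.8760424863103
top jaw_centre [([353.9, 207.6], 0.67, [669.0, -109.0]), ([265.5, 224.2], 0.6, [628.0, 118.0]), ([154.5, 241.4], 0.6, [586.0, 406.0])]
top jaw_slot [([267.4, 232.1], 0.67, [608.0,
[... 577 characters left out ...]
  384.] -0.060449183228567016 367.3992724515722
{'t': 1.15, 'qpos': array([-1.16102273e+00,  4.23066717e-01,  1.62989158e+00, -1.03996695e-05,
        1.08858367e+00, -1.89944219e-02]), 'qvel': array([ 0.00134205, -0.00093085,  0.00078638,  0.00149191,  0.001311  ,
        0.00033587]), 'joint_torque': array([ 1.26268220e-03, -5.44581091e+01, -2.74051630e+01,  6.45251828e-02,
        1.66869967e-02, -3.38553548e-05]), 'ee_pos': array([ 259.86687913, -568.41031373,  222.69917328]), 'orientation': array([3.06962220e+00, 6.68356397e-01, 1.26038394e-06]), 'ft_force': array([ 0.32949195, -0.59034316, -0.51859214]), 'moment': array([0.00978309, 0.02187123, 0.03068412]), 'width': 87.84240560357577}
```

View pics/side0.png

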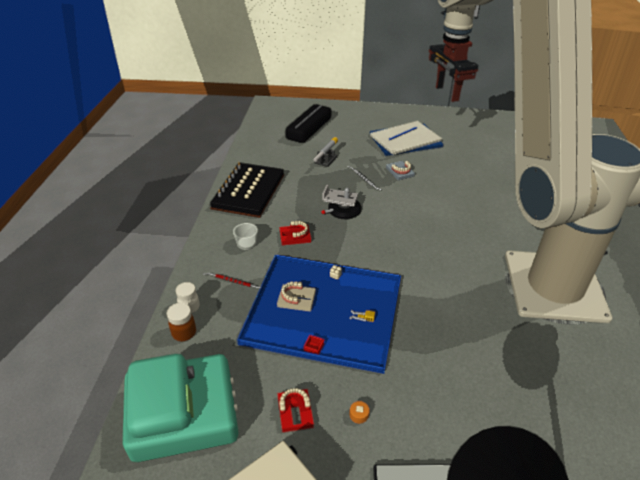

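View pics/top0.png

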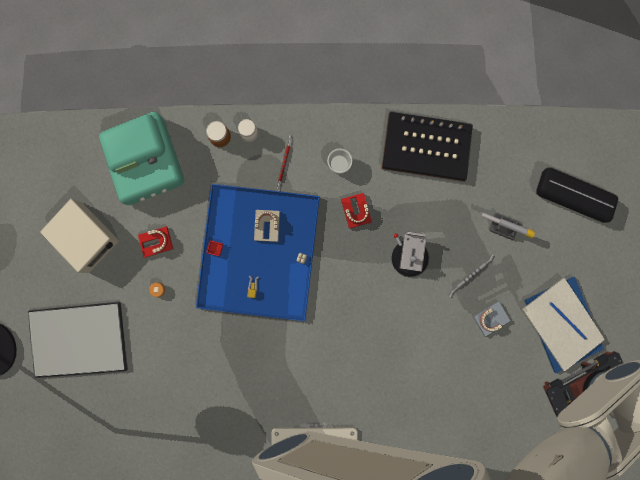

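Run:
```python
import cv2
a=cv2.imread("pics/top0.png")[190:320,200:330]; cv2.imwrite("pics/c1.png",cv2.resize(a,None,fx=4.5,fy=4.5,interpolation=cv2.INTER_CUBIC))
a=cv2.imread("pics/side0.png")[150:350,260:400]; cv2.imwrite("pics/c2.png",cv2.resize(a,None,fx=3,fy=3,interpolation=cv2.INTER_CUBIC))
```

```text
(no output)
```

View pics/c1.png

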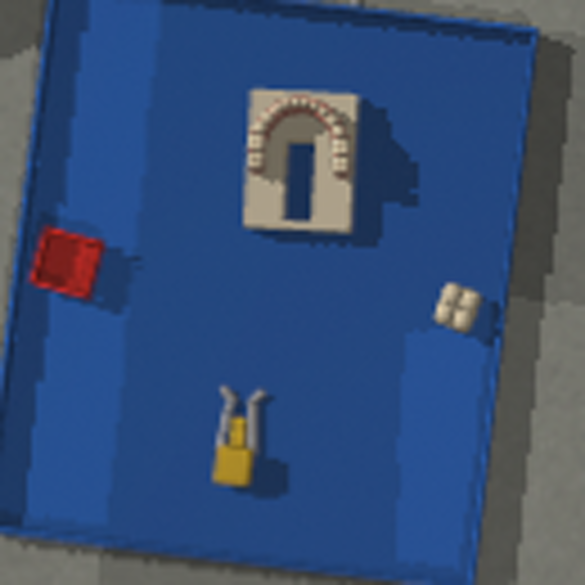

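View pics/c2.png

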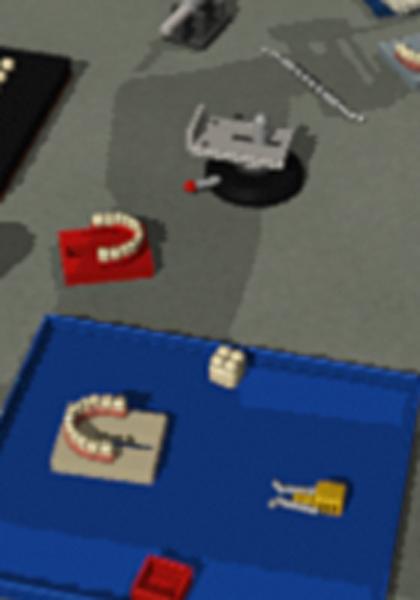

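The options for the jaw, by top-view pixel, are:
- pale jaw at (266,224)
- red jaws at (356,210) and (155,241)
- blue-grey spare at (491,320)

The close crop shows a pale stone plinth with its slot and pink gum in the blue tray, so I choose (266,224). The clip is at (252,288) and the mount at (411,257), with its backstop towards +x.

Next I move the wrist camera over the mount.

Call:
{"op": "jog_arm", "data": {
  "xyz": [
    [20,35,0],
    [20,35,0],
    [20,35,0],
    [20,35,0],
    [20,35,0],
    [20,35,0],
    [20,35,0],
    [20,35,-5],
    [20,35,-10],
    [10,20,-10],
    [0,0,0]
  ],
  "yaw": [-4,-4,-4,-4,-4,-4,-4,-4,-1,0,0],
  "gripper": 0
}}

```text
t: 2.07
ee_pos: [453.5, -224.0, 199.5]
orientation: [3.122, -0.289, 0.007]
ft_force: [-0.0, 0.5, -0.8]
width: 88.1
```

Run:
```python
from h import *
P=ctrl.get_image("wrist"); cv2.imwrite(f"pics/w1.png",P["img"])
o,_=pix2ray(P,(320,240)); print(o.round(1))
for th in ["mount_seat","mount"]:
    r=ctrl.pinpoint(P,th); print(th,[(px(d).round(1).tolist(),round(d["confidence"],2),onz(P,px(d),43 if th=="mount_seat" else 0).round(1).tolist()[:2]) for d in r[:3]])
o=ctrl.get_obs();print(o['t'],o['ee_pos'],np.degrees(2*np.arctan2(o['orientation'][1],o['orientation'][0])),o['ft_force'])
import pickle;pickle.dump(P,open("w1.pkl","wb"))
```

```text
[ 532.7 -238.   361.6]
mount_seat [([323.5, 124.2], 0.78, [541.8, -249.4])]
mount [([318.8, 124.6], 0.97, [543.4, -246.5])]
2.2167 [ 452.99581583 -227.97299306  200.98307856] -10.695597717525416 [ 0.57575875 -0.48064441  0.20425164]
```

View pics/w1.png

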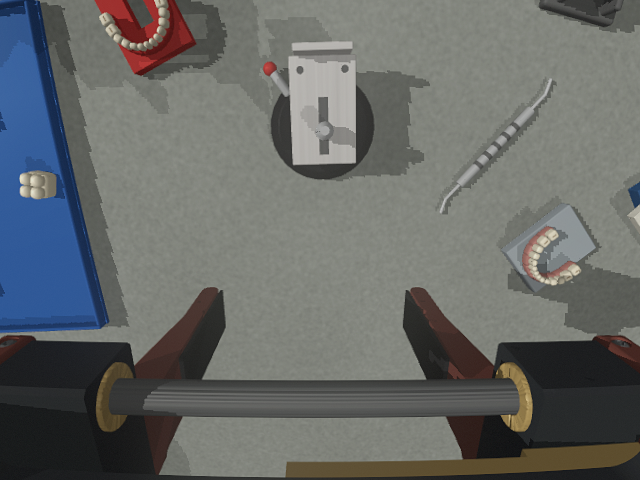

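Call:
{"op": "jog_arm", "data": {
  "xyz": [
    [0,0,-25],
    [0,0,-25],
    [0,0,-20],
    [0,0,-10],
    [0,0,0]
  ],
  "yaw": [1.5,0,0,0,0]
}}

```text
t: 2.63
ee_pos: [453.5, -236.9, 122.7]
orientation: [3.117, -0.26, 0.024]
ft_force: [-0.8, 0.2, 1.1]
width: 87.9
```

Run:
```python
from h import *
P=ctrl.get_image("wrist"); cv2.imwrite(f"pics/w2.png",P["img"])
o,r=pix2ray(P,(320,240)); print(o.round(1),r)
for th in ["mount_seat","mount"]:
    r=ctrl.pinpoint(P,th); print(th,[(px(d).round(1).tolist(),round(d["confidence"],2),onz(P,px(d),43 if th=="mount_seat" else 0).round(1).tolist()[:2]) for d in r[:3]])
o=ctrl.get_obs();print(o['t'],o['ee_pos'],np.degrees(2*np.arctan2(o['orientation'][1],o['orientation'][0])),o['ft_force'])
import pickle;pickle.dump(P,open("w2.pkl","wb"))
cv2.imwrite("pics/w2c.png",cv2.resize(P["img"][0:200,220:430],None,fx=3,fy=3,interpolation=cv2.INTER_CUBIC)[:600])
```

```text
[ 531.3 -248.1  285.7] [-0.25781057  0.01505643 -0.96645676]
mount_seat [([308.7, 125.2], 0.76, [541.8, -249.4])]
mount [([307.2, 127.7], 0.87, [542.0, -248.2])]
2.7833 [ 455.11889227 -236.96302674  124.86807802] -9.519297061822444 [ 1.07782952 -1.22248386  1.07200256]
```

View pics/w2c.png

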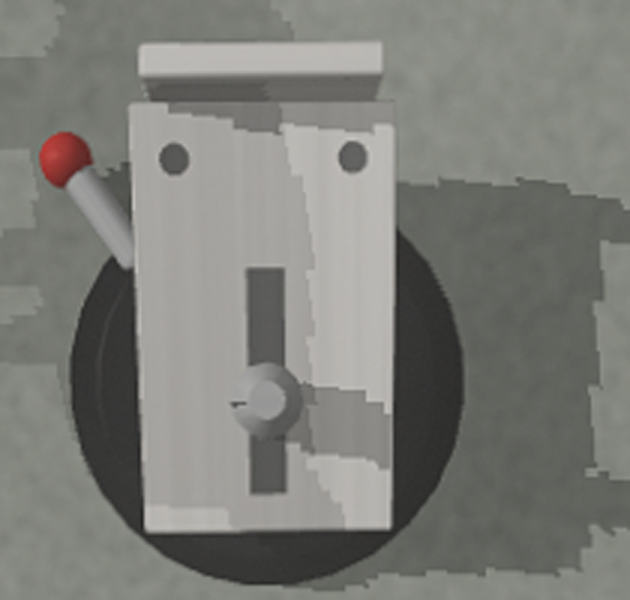

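Run:
```python
from h import *
import pickle;P=pickle.load(open("w2.pkl","rb"))
f=lambda c,z: onz(P,(220+c[0]/3,c[1]/3),z)
bl,br,fl,fr=[f(c,43) for c in [(145,531),(392,529),(130,101),(395,101)]]
print(bl,br,fl,fr)
print("len",np.linalg.norm(fl-bl),np.linalg.norm(fr-br),"w",np.linalg.norm(fl-fr),np.linalg.norm(bl-br))
d=(fl+fr-bl-br)[:2]; yaw=np.arctan2(d[1],d[0]); print("yaw",np.degrees(yaw),[np.degrees(np.arctan2(*(a-b)[1::-1])) for a,b in [(fl,bl),(fr,br)]])
c=(bl+br)/2; u=np.array([np.cos(yaw),np.sin(yaw)]);v=np.array([-u[1],u[0]])
m=(bl+br+fl+fr)[:2]/4-12*u; print("seat",m, "from back",c[:2]+31*u)
s=f((267,401),73.5)[:2]; print("stud tip",s,(s-m)@u,(s-m)@v)
for z in(65,70):
  s=f((267,401),z)[:2]; print("stud head",s,(s-m)@u,(s-m)@v)
s1=f((266,268),43)[:2];s2=f((267,493),43)[:2];print("slot",(s1-m)@u,(s1-m)@v,(s2-m)@u,(s2-m)@v)
```

```text
[ 514.20876771 -217.93081604   43.        ] [ 505.66963004 -271.01176342   43.        ] [ 598.6535887  -231.50010918   43.        ] [ 589.97269343 -283.78600445   43.        ]
len 85.52808608406033 85.26539586611058 w 53.001630043125985 53.76340620377115
yaw -8.872928824839935 [np.float64(-9.128724042406708), np.float64(-8.616345534347783)]
seat [ 540.26977573 -249.20625035] from back [ 540.56821732 -249.2528406 ]
stud tip [ 535.95297749 -248.60993249] -4.357116685541593 -0.07665676482770063
stud head [ 536.13981266 -248.63057969] -4.169332695993297 -0.06823874573808963
stud head [ 536.02990962 -248.61843428] -4.279793866315856 -0.07319052167316832
slot 22.84417862037066 -0.22156204085257475 -22.824192439282097 0.23186944508559454
```

Call:
{"op": "jog_arm", "data": {
  "xyz": [
    [8,36,0],
    [8,36,0],
    [8,36,0],
    [8,36,0],
    [8,36,0],
    [8,36,0],
    [8,36,0],
    [8,36,0],
    [8,36,-10],
    [8,36,-10],
    [5,15,0],
    [0,0,0]
  ],
  "yaw": [1,1,0,0,0,0,0,0,0,0,0,0]
}}

```text
t: 3.78
ee_pos: [555.2, 151.3, 124.6]
orientation: [3.12, -0.219, 0.089]
ft_force: [-0.0, 0.1, 0.4]
width: 88.0
```

```bash
cat > look.py <<'E'
from h import *
import sys,pickle
n=sys.argv[1]; cam=sys.argv[2]; ths=[a.split(":") for a in sys.argv[3:]]
P=ctrl.get_image(cam); cv2.imwrite(f"pics/{n}.png",P["img"]); pickle.dump(P,open(n+".pkl","wb"))
o,r=pix2ray(P,(320,240)); print("cam",o.round(1))
for th,z in ths:
    r=ctrl.pinpoint(P,th); print(th,[(px(d).round(1).tolist(),round(d["confidence"],2),onz(P,px(d),float(z)).round(1).tolist()[:2]) for d in r[:3]])
o=ctrl.get_obs();print(o['t'],o['ee_pos'].round(2),np.degrees(2*np.arctan2(o['orientation'][1],o['orientation'][0])).round(2),o['orientation'].round(3),o['ft_force'].round(2),o['width'])
E
python3 look.py w3 wrist jaw_centre:10 jaw_slot:3 clip_grip:11 clip_eye:5
```

```text
cam [626.5 142.6 290.6]
jaw_centre [([631.7, 64.7], 0.9, [664.9, -106.8]), ([5.5, 258.6], 0.69, [585.0, 403.0]), ([345.9, 150.9], 0.65, [628.2, 115.9])]
jaw_slot [([624.1, 55.6], 0.77, [673.1, -106.5]), ([345.7, 171.5], 0.7, [612.9, 117.3])]
clip_grip [([322.0, 364.4], 0.78, [455.7, 157.2])]
clip_eye [([323.7, 328.0], 0.7, [486.4, 151.4]), ([347.3, 170.2], 0.66, [613.8, 116.1])]
4.0333 [553.05 146.56 123.57] -8.28 [ 3.117 -0.226  0.083] [-0.35 -0.48  0.16] 87.8349314832579
```

View pics/w3.png

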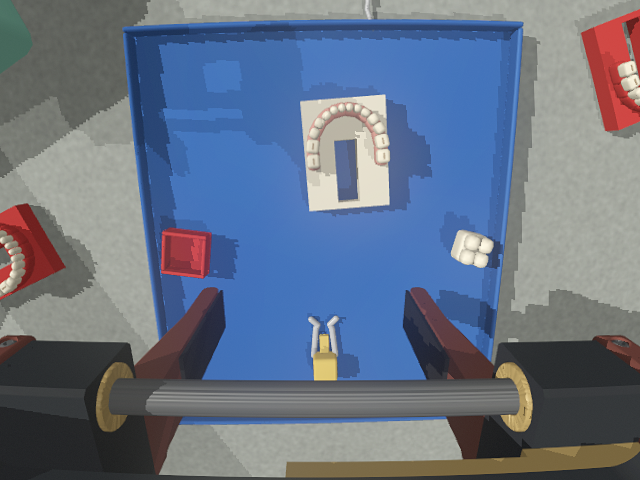

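Call:
{"op": "jog_arm", "data": {
  "xyz": [
    [0,0,0],
    [0,0,0],
    [0,0,0]
  ],
  "yaw": [0,0,0]
}}

```text
t: 4.28
ee_pos: [552.7, 143.0, 124.3]
orientation: [3.116, -0.233, 0.083]
ft_force: [-0.5, -0.1, -0.7]
width: 87.7
```

```bash
python3 look.py w4 wrist jaw_centre:10
python3 - <<'E'
import cv2
a=cv2.imread("pics/w4.png")[60:260,250:450]; cv2.imwrite("pics/w4c.png",cv2.resize(a,None,fx=3,fy=3,interpolation=cv2.INTER_CUBIC))
E
```

```text
cam [624.5 133.9 290.2]
jaw_centre [([624.1, 59.6], 0.9, [663.8, -109.7]), ([334.9, 149.2], 0.67, [627.4, 114.7])]
4.3833 [552.72 143.27 124.23] -8.53 [ 3.117 -0.232  0.083] [-0.27 -0.07  0.36] 87.85036845271203
```

View pics/w4c.png

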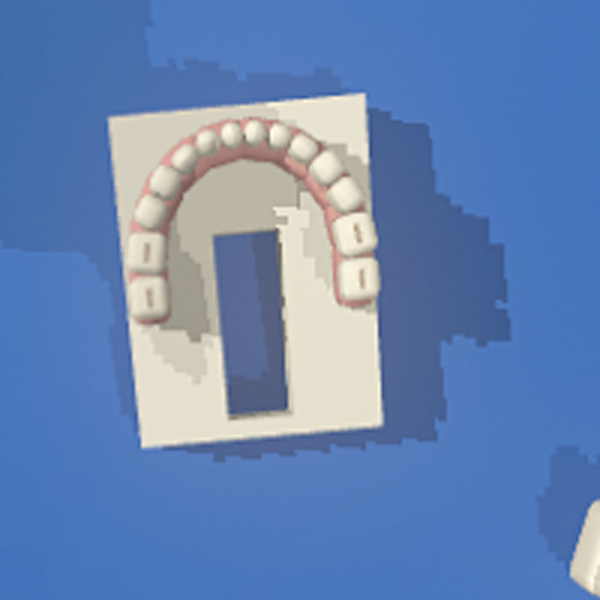

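```bash
cat > tilt.py <<'E'
import numpy as np
from scipy.spatial.transform import Rotation as R
def tz(v):
    M=R.from_rotvec(v).as_matrix(); return np.degrees(M[:,2]).round(2), np.degrees(np.arctan2(M[1,0],M[0,0])).round(2), np.degrees(M[2,:2]).round(2)
if __name__=="__main__":
    for v in [(3.06962220e+00, 6.68356397e-01,0),(3.122,-.289,.007),(3.117,-.26,.024),(3.12,-.219,.089),(3.116,-.233,.083)]: print(tz(v))
E
python3 tilt.py
python3 - <<'E'
from h import *
import pickle;P=pickle.load(open("w4.pkl","rb"))
f=lambda c,z: onz(P,(250+c[0]/3,60+c[1]/3),z)
for tf in (2,4):
    z=tf+14
    fl,fr,bl,br=[f(c,z) for c in [(108,118),(365,94),(142,448),(383,424)]]
    n=np.linalg.norm
    print(tf,"len",n(fl-bl),n(fr-br),"w",n(fl-fr),n(bl-br))
    d=(fl+fr-bl-br)[:2]; yaw=np.arctan2(d[1],d[0]); w=(fl-fr+bl-br);print("yaw",np.degrees(yaw),np.degrees(np.arctan2(-w[0],w[1])),"c",(fl+fr+bl+br)/4)
E
```

```text
(array([  0. ,  -0. , -57.3]), np.float64(24.57), array([-0.,  0.]))
(array([  0.22,  -0.38, -57.29]), np.float64(-10.58), array([0.29, 0.33]))
(array([  0.81,  -0.85, -57.28]), np.float64(-9.53), array([0.94, 0.71]))
(array([  3.2 ,  -0.95, -57.2 ]), np.float64(-8.02), array([3.3 , 0.49]))
(array([  2.97,  -1.13, -57.21]), np.float64(-8.53), array([3.1 , 0.68]))
2 len 78.49040068248594 78.08294950965013 w 60.63889459768351 60.47152604433475
yaw -3.287999497093091 -3.043244559966446 c [625.6535564  116.52420496  16.        ]
4 len 77.91779472220975 77.513316001649 w 60.1965195789642 60.0303720186334
yaw -3.2879994970930952 -3.043244559966461 c [625.64518825 116.65112813  18.        ]
```

Call:
{"op": "jog_arm", "data": {
  "xyz": [
    [36,-13,0],
    [36,-13,0],
    [0,0,0],
    [0,0,0]
  ],
  "yaw": [2.5,2.5,0,0]
}}

```text
t: 4.72
ee_pos: [625.2, 115.3, 123.8]
orientation: [3.126, -0.09, 0.08]
ft_force: [-0.3, 0.7, -0.5]
width: 88.3
```

```bash
cat > st.py <<'E'
from workcell import ctrl
from tilt import tz
o=ctrl.get_obs();print(round(o['t'],2),o['ee_pos'].round(2),tz(o['orientation'])[1:],o['ft_force'].round(2),round(o['width'],2),o['moment'].round(2))
E
python3 st.py
```

```text
4.72 [625.19 115.34 123.85] (np.float64(-3.3), array([2.95, 0.7 ])) [-0.28  0.67 -0.52] 88.25 [ 0.02  0.06 -0.01]
```

Call:
{"op": "jog_arm", "data": {
  "xyz": [
    [0,0,-30],
    [0,0,-30],
    [0,0,0]
  ],
  "yaw": [0,0,0]
}}

```text
t: 4.97
ee_pos: [625.6, 115.3, 64.2]
orientation: [3.126, -0.095, 0.086]
ft_force: [-1.8, -0.1, -0.4]
width: 87.9
```

```bash
python3 st.py
```

```text
4.97 [625.62 115.29  64.22] (np.float64(-3.47), array([3.19, 0.63])) [-1.77 -0.08 -0.44] 87.9 [0.01 0.08 0.02]
```

Call:
{"op": "jog_arm", "data": {
  "xyz": [
    [0,1.3,-20],
    [0,0,-20],
    [0,0,-8],
    [0,0,-4],
    [0,0,-3],
    [0,0,0]
  ],
  "yaw": [0.3,0,0,0,0,0]
}}

```text
t: 5.47
ee_pos: [623.0, 118.1, 11.3]
orientation: [3.126, -0.087, 0.084]
ft_force: [-0.3, 0.9, 0.6]
width: 87.7
```

```bash
python3 st.py
```

```text
5.47 [623.02 118.14  11.33] (np.float64(-3.17), array([3.09, 0.65])) [-0.33  0.91  0.59] 87.7 [0.08 0.08 0.02]
```

Call:
{"op": "jog_arm", "data": {
  "xyz": [
    [1,-0.5,-2],
    [0.5,-0.5,-2],
    [0.5,0,-1],
    [0,0,0]
  ],
  "yaw": [0,0,0,0]
}}

```text
t: 5.8
ee_pos: [627.3, 117.6, 9.6]
orientation: [3.127, -0.087, 0.092]
ft_force: [0.4, -0.1, 0.8]
width: 87.7
```

Call:
{"op": "jog_arm", "data": {
  "xyz": [
    [-1,0,-2],
    [0,0,-1],
    [0,0,0]
  ],
  "yaw": [0,0,0]
}}

```text
t: 6.05
ee_pos: [627.0, 117.5, 7.2]
orientation: [3.127, -0.088, 0.094]
ft_force: [-0.4, 0.1, 0.0]
width: 87.9
```

Call:
{"op": "jog_arm", "data": {
  "xyz": [
    [-1.2,-0.8,-2],
    [0,0,0]
  ],
  "yaw": [0,0,0]
}}

```text
invalid input at $.yaw: expected 2 entries
```

```bash
python3 st.py
```

```text
6.05 [626.98 117.54   7.25] (np.float64(-3.19), array([3.46, 0.56])) [-0.44  0.09  0.04] 87.86 [0.01 0.07 0.01]
```

Call:
{"op": "jog_arm", "data": {
  "xyz": [
    [-1.2,-0.8,-2],
    [0,0,0]
  ],
  "yaw": [0,0]
}}

```text
t: 6.22
ee_pos: [626.2, 116.9, 5.4]
orientation: [3.128, -0.088, 0.096]
ft_force: [0.0, -0.4, 0.3]
width: 87.7
```

```bash
python3 st.py
```

```text
6.22 [626.22 116.86   5.39] (np.float64(-3.2), array([3.52, 0.54])) [ 0.04 -0.45  0.33] 87.71 [0.05 0.06 0.01]
```

Call:
{"op": "jog_arm", "data": {
  "xyz": [
    [0,0,0],
    [0,0,0],
    [0,0,0],
    [0,0,0],
    [0,0,0],
    [0,0,0]
  ],
  "yaw": [0,0,0,0,0,0],
  "gripper": 1
}}

```text
t: 6.72
ee_pos: [626.0, 116.9, 5.3]
orientation: [3.128, -0.088, 0.095]
ft_force: [0.8, 0.1, 1.4]
width: 59.7
```

```bash
python3 st.py
```

```text
6.72 [625.97 116.88   5.27] (np.float64(-3.19), array([3.49, 0.54])) [0.79 0.11 1.43] 59.75 [0.12 0.11 0.  ]
```

Call:
{"op": "jog_arm", "data": {
  "xyz": [
    [0,0,5],
    [0,0,15],
    [0,0,20],
    [0,0,20],
    [0,0,20],
    [0,0,20],
    [0,0,10],
    [0,0,0]
  ],
  "yaw": [0,0,0,0,0,0,0,0]
}}

```text
t: 7.38
ee_pos: [621.0, 115.7, 117.6]
orientation: [3.126, -0.087, 0.08]
ft_force: [0.8, -0.5, -1.5]
width: 59.6
```

```bash
python3 st.py
```

```text
7.38 [621.04 115.66 117.62] (np.float64(-3.17), array([2.94, 0.7 ])) [ 0.8  -0.49 -1.48] 59.58 [ 0.08  0.08 -0.03]
```

Call:
{"op": "jog_arm", "data": {
  "xyz": [
    [-4,-15,0],
    [-4,-20,0],
    [-4,-21,0],
    [-4,-21,0],
    [-4,-21,0],
    [-4,-21,0],
    [-4,-21,0],
    [-4,-21,0],
    [-4,-21,0],
    [-4,-21,0],
    [-4,-21,0],
    [-4,-21,0],
    [-4,-21,0],
    [-4,-21,0],
    [-4,-20,0],
    [-4,-16,0],
    [-4,-15,0],
    [0,-5,0],
    [0,0,0]
  ],
  "yaw": [-0.4,-0.4,-0.4,-0.4,-0.4,-0.4,-0.4,-0.4,-0.4,-0.4,-0.4,-0.4,-0.4,-0.5,0,0,0,0,0]
}}

```text
t: 8.97
ee_pos: [524.0, -250.5, 93.6]
orientation: [3.119, -0.258, 0.019]
ft_force: [1.4, -0.2, -2.5]
width: 59.4
```

```bash
python3 st.py
```

```text
8.97 [ 524.   -250.53   93.57] (np.float64(-9.46), array([0.75, 0.64])) [ 1.4  -0.19 -2.52] 59.4 [ 0.02  0.07 -0.07]
```

```bash
python3 look.py w5 wrist jaw_slot:91
```

```text
cam [ 602.3 -261.9  256.3]
jaw_slot [([64.1, 75.0], 0.77, [647.9, -163.3])]
9.0667 [ 524.23 -249.24   93.71] -9.4 [ 3.119 -0.257  0.019] [ 0.88  0.14 -1.53] 59.590284315855854
```

View pics/w5.png

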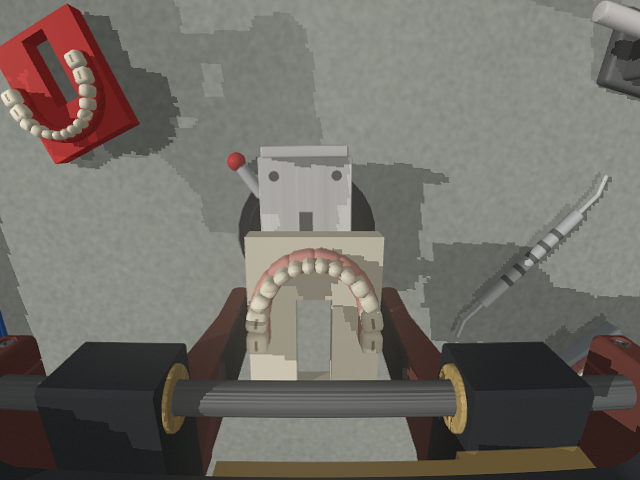

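Run:
```python
import cv2
a=cv2.imread("pics/w5.png")[215:385,220:410]; cv2.imwrite("pics/w5c.png",cv2.resize(a,None,fx=3.5,fy=3.5,interpolation=cv2.INTER_CUBIC))
```

```text
(no output)
```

View pics/w5c.png

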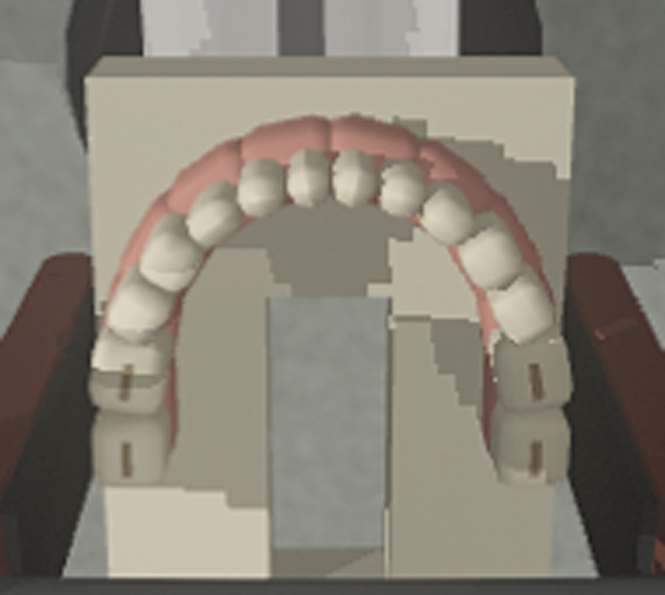

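Run:
```python
from h import *
import pickle;P=pickle.load(open("w5.pkl","rb"))
f=lambda c,z: onz(P,(220+c[0]/3.5,215+c[1]/3.5),z)
zt=93.7-2.3+14
fl,fr=f((86,77),zt-1.8),f((575,77),zt-1.8)
sf=f((329.5,297),zt-.5); sb=f((329.5,548),zt+1.5)
print(fl,fr,np.linalg.norm(fl-fr)); w=fl-fr; print("yaw from front",np.degrees(np.arctan2(-w[0],w[1])))
d=sf-sb;print(sf,sb,"slot yaw",np.degrees(np.arctan2(d[1],d[0])),np.linalg.norm(d))
u=np.array([np.cos(np.radians(-8.9)),np.sin(np.radians(-8.9))]);v=np.array([-u[1],u[0]])
tcp=np.array([524.2,-249.24]);m=np.array([540.3,-249.2])
for n,p in (("front",(fl+fr)/2),("sf",sf),("sb",sb)): print(n,"rel tcp",(p[:2]-tcp)@u,(p[:2]-tcp)@v,"rel seat",(p[:2]-m)@u,(p[:2]-m)@v)
```

```text
[ 567.74977862 -227.62347339  103.6       ] [ 557.73228038 -286.91058824  103.6       ] 60.12746675087548
yaw from front -9.590447819543458
[ 534.37881861 -252.35897771  104.9       ] [ 498.7112422 -246.4186386  106.9      ] slot yaw -9.455668586831841 36.21413586321342
front rel tcp 39.3188553716765 -1.967686722004198 rel seat 23.418889948241404 -4.498042336056416
sf rel tcp 10.538802519056347 -1.5066558408357977 rel seat -5.361162904378746 -4.037011454888016
sb rel tcp -25.618363650281772 -1.1559837402184039 rel seat -41.51832907371686 -3.686339354270622
```

Call:
{"op": "jog_arm", "data": {
  "xyz": [
    [9,0,0],
    [9,0,0],
    [7,0,0],
    [3,-0.4,0],
    [0,0,0],
    [0,0,0]
  ],
  "yaw": [0.6,0,0,0,0,0]
}}

```text
t: 9.57
ee_pos: [557.2, -245.6, 93.4]
orientation: [3.122, -0.23, 0.019]
ft_force: [0.2, 0.9, -1.7]
width: 59.8
```

```bash
python3 look.py w6 wrist; python3 st.py;  python3 - <<'E'
import cv2
a=cv2.imread("pics/w6.png")[115:385,200:430]; cv2.imwrite("pics/w6c.png",cv2.resize(a,None,fx=2.2,fy=2.2,interpolation=cv2.INTER_CUBIC))
E
```

```text
cam [ 635.7 -255.7  256.1]
9.6167 [ 557.14 -245.59   93.37] -8.45 [ 3.122 -0.231  0.019] [ 0.41 -0.2  -1.24] 59.69044721146486
9.62 [ 557.14 -245.59   93.37] (np.float64(-8.44), array([0.75, 0.59])) [ 0.41 -0.2  -1.24] 59.69 [0.04 0.01 0.01]
```

View pics/w6c.png

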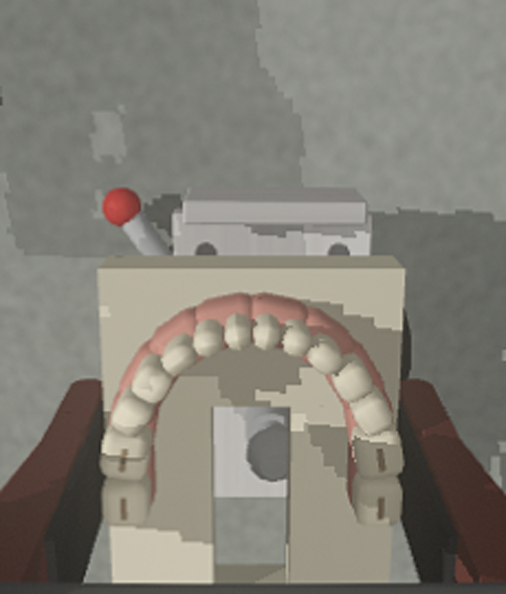

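Call:
{"op": "jog_arm", "data": {
  "xyz": [
    [-2.5,-2,0],
    [-2.5,-2,0],
    [0,0,0],
    [0,0,0]
  ],
  "yaw": [-0.4,0,0,0]
}}

```text
t: 9.95
ee_pos: [550.8, -249.6, 93.3]
orientation: [3.121, -0.242, 0.018]
ft_force: [-0.7, -0.2, -2.4]
width: 59.9
```

```bash
python3 look.py w7 wrist; python3 st.py;  python3 - <<'E'
import cv2
a=cv2.imread("pics/w7.png")[215:385,220:410]; cv2.imwrite("pics/w7c.png",cv2.resize(a,None,fx=3.5,fy=3.5,interpolation=cv2.INTER_CUBIC))
E
```

```text
cam [ 629.3 -260.4  256. ]
10.0 [ 550.71 -249.61   93.31] -8.88 [ 3.121 -0.242  0.018] [-0.83 -0.05 -1.41] 59.89231918310659
10.0 [ 550.71 -249.61   93.31] (np.float64(-8.87), array([0.69, 0.59])) [-0.83 -0.05 -1.41] 59.89 [ 0.13  0.05 -0.05]
```

View pics/w7c.png

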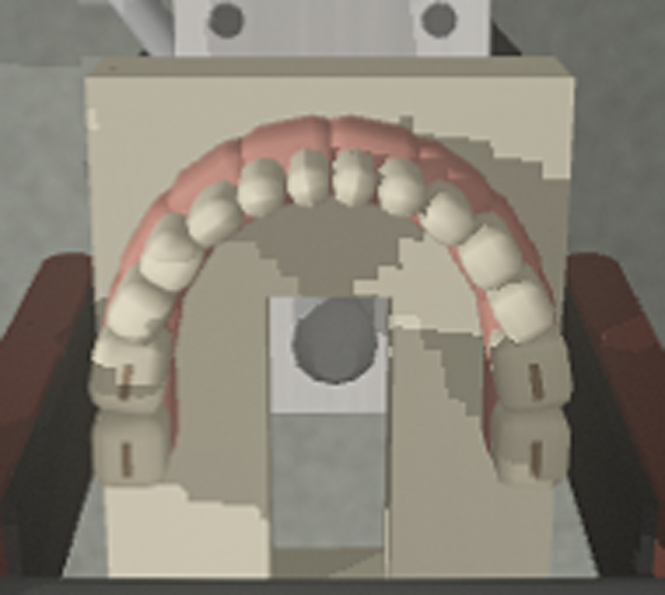

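Call:
{"op": "jog_arm", "data": {
  "xyz": [
    [0,0,-4],
    [0,0,-4],
    [0,0,-4],
    [0,0,0],
    [0,0,0]
  ],
  "yaw": [0,0,0,0,0]
}}

```text
t: 10.42
ee_pos: [550.3, -249.9, 79.9]
orientation: [3.121, -0.243, 0.017]
ft_force: [-0.1, 0.3, -1.4]
width: 60.2
```

```bash
python3 st.py
```

```text
10.42 [ 550.29 -249.92   79.94] (np.float64(-8.92), array([0.69, 0.58])) [-0.08  0.31 -1.41] 60.18 [ 0.05  0.06 -0.01]
```

Call:
{"op": "jog_arm", "data": {
  "xyz": [
    [0.3,0.2,-3],
    [0.2,0,-3],
    [0.2,0,-2],
    [0,0,0]
  ],
  "yaw": [0,0,0,0]
}}

```text
t: 10.75
ee_pos: [551.1, -249.6, 70.9]
orientation: [3.121, -0.243, 0.017]
ft_force: [-0.2, -0.5, -2.7]
width: 59.5
```

```bash
python3 st.py
```

```text
10.75 [ 551.08 -249.56   70.86] (np.float64(-8.91), array([0.67, 0.57])) [-0.17 -0.47 -2.73] 59.53 [ 0.03  0.13 -0.01]
```

Call:
{"op": "jog_arm", "data": {
  "xyz": [
    [0,0,-2],
    [0,0,-2],
    [0,0,0]
  ],
  "yaw": [0,0,0]
}}

```text
t: 11.0
ee_pos: [551.2, -249.7, 66.4]
orientation: [3.121, -0.243, 0.017]
ft_force: [-0.4, -0.8, -1.4]
width: 59.9
```

```bash
python3 st.py
```

```text
11.0 [ 551.21 -249.66   66.43] (np.float64(-8.89), array([0.68, 0.59])) [-0.41 -0.75 -1.45] 59.86 [-0.02  0.01 -0.01]
```

Call:
{"op": "jog_arm", "data": {
  "xyz": [
    [0,0,-3],
    [0,0,-3],
    [0,0,0]
  ],
  "yaw": [0,0,0]
}}

```text
t: 11.25
ee_pos: [551.4, -249.7, 60.0]
orientation: [3.121, -0.243, 0.018]
ft_force: [0.2, 0.3, -1.1]
width: 60.0
```

```bash
python3 st.py
```

```text
11.25 [ 551.38 -249.74   60.02] (np.float64(-8.9), array([0.71, 0.59])) [ 0.18  0.25 -1.07] 60.01 [-0.01  0.04  0.05]
```

Call:
{"op": "jog_arm", "data": {
  "xyz": [
    [0,0,-3],
    [0,0,-3],
    [0,0,-2],
    [0,0,0]
  ],
  "yaw": [0,0,0,0]
}}

```text
t: 11.58
ee_pos: [551.3, -249.7, 51.0]
orientation: [3.121, -0.243, 0.018]
ft_force: [0.3, 0.0, -0.8]
width: 59.8
```

```bash
python3 st.py
```

```text
11.58 [ 551.3  -249.7    51.01] (np.float64(-8.9), array([0.69, 0.59])) [ 0.33  0.02 -0.77] 59.8 [-0.03  0.04 -0.  ]
```

Call:
{"op": "jog_arm", "data": {
  "xyz": [
    [0,0,-1.5],
    [0,0,-1],
    [0,0,0]
  ],
  "yaw": [0,0,0]
}}

```text
t: 11.83
ee_pos: [551.3, -249.7, 48.1]
orientation: [3.121, -0.243, 0.017]
ft_force: [0.7, -0.4, -0.9]
width: 59.8
```

```bash
python3 st.py
```

```text
11.83 [ 551.28 -249.73   48.1 ] (np.float64(-8.9), array([0.69, 0.59])) [ 0.66 -0.44 -0.94] 59.84 [ 0.   -0.    0.03]
```

Call:
{"op": "jog_arm", "data": {
  "xyz": [
    [0,0,-1],
    [0,0,0]
  ],
  "yaw": [0,0]
}}

```text
t: 12.0
ee_pos: [551.3, -249.7, 47.0]
orientation: [3.121, -0.243, 0.017]
ft_force: [-0.3, 0.5, -1.4]
width: 59.6
```

Call:
{"op": "jog_arm", "data": {
  "xyz": [
    [0,0,-0.7],
    [0,0,0]
  ],
  "yaw": [0,0]
}}

```text
t: 12.17
ee_pos: [551.4, -249.8, 46.4]
orientation: [3.121, -0.243, 0.018]
ft_force: [-0.6, 0.3, -0.8]
width: 59.7
```

```bash
python3 st.py
```

```text
12.17 [ 551.41 -249.75   46.4 ] (np.float64(-8.9), array([0.7 , 0.59])) [-0.56  0.3  -0.84] 59.7 [ 0.02  0.05 -0.03]
```

Call:
{"op": "jog_arm", "data": {
  "xyz": [
    [0,0,-0.7],
    [0,0,0]
  ],
  "yaw": [0,0]
}}

```text
t: 12.33
ee_pos: [551.5, -249.8, 46.0]
orientation: [3.121, -0.243, 0.018]
ft_force: [-1.0, 0.3, -0.0]
width: 59.5
```

```bash
python3 st.py
```

```text
12.33 [ 551.5  -249.78   46.  ] (np.float64(-8.9), array([0.72, 0.59])) [-1.01  0.28 -0.05] 59.53 [0.15 0.05 0.01]
```

Call:
{"op": "jog_arm", "data": {
  "xyz": [
    [0,0,-0.7],
    [0,0,0]
  ],
  "yaw": [0,0]
}}

```text
t: 12.5
ee_pos: [551.5, -249.8, 45.9]
orientation: [3.121, -0.243, 0.019]
ft_force: [-0.9, 0.9, 0.6]
width: 59.6
```

```bash
python3 st.py
```

```text
12.5 [ 551.55 -249.82   45.91] (np.float64(-8.91), array([0.73, 0.6 ])) [-0.9   0.9   0.56] 59.62 [ 0.11  0.13 -0.  ]
```

Call:
{"op": "jog_arm", "data": {
  "xyz": [
    [0,0,-2],
    [0,0,-2],
    [0,0,-2]
  ],
  "yaw": [0,0,0]
}}

```text
t: 12.75
ee_pos: [551.7, -250.0, 43.9]
orientation: [3.121, -0.243, 0.019]
ft_force: [-9.6, 4.9, 29.4]
width: 59.8
```

```bash
python3 st.py
```

```text
12.75 [ 551.74 -250.     43.92] (np.float64(-8.92), array([0.74, 0.6 ])) [-9.57  4.92 29.43] 59.77 [ 1.03  1.47 -0.02]
```

Call:
{"op": "jog_arm", "data": {
  "xyz": [
    [0,0,0.8],
    [0,0,0]
  ],
  "yaw": [0,0]
}}

```text
t: 12.92
ee_pos: [552.2, -250.2, 45.8]
orientation: [3.12, -0.243, 0.021]
ft_force: [-0.3, -0.3, -1.1]
width: 59.7
```

```bash
python3 st.py
```

```text
12.92 [ 552.17 -250.18   45.83] (np.float64(-8.92), array([0.83, 0.62])) [-0.26 -0.33 -1.06] 59.73 [ 0.02  0.05 -0.01]
```

Now I open gently to release the jaw.

Call:
{"op": "jog_arm", "data": {
  "xyz": [
    [0,0,-1],
    [0,0,0],
    [0,0,0],
    [0,0,0]
  ],
  "yaw": [0,0,0,0],
  "gripper": 0.1
}}

```text
t: 13.25
ee_pos: [552.5, -250.3, 43.9]
orientation: [3.12, -0.243, 0.022]
ft_force: [0.8, -0.5, -0.9]
width: 78.3
```

```bash
python3 st.py
```

```text
13.25 [ 552.54 -250.29   43.93] (np.float64(-8.91), array([0.86, 0.63])) [ 0.83 -0.51 -0.87] 78.34 [0.06 0.03 0.01]
```

Call:
{"op": "jog_arm", "data": {
  "xyz": [
    [0,0,5],
    [0,0,10],
    [0,0,15],
    [0,0,20],
    [-25,0,20],
    [-30,3,10],
    [-30,5,0],
    [0,0,0],
    [0,0,0]
  ],
  "yaw": [0,0,0,0,0,0,0,0,0],
  "gripper": 0
}}

```text
t: 14.0
ee_pos: [465.8, -242.2, 131.8]
orientation: [3.118, -0.242, 0.027]
ft_force: [0.2, -0.8, 0.5]
width: 88.0
```

```bash
python3 look.py w8 wrist jaw_centre:50 jaw_slot:43; python3 st.py;  python3 - <<'E'
import cv2
a=cv2.imread("pics/w8.png")[40:240,220:420]; cv2.imwrite("pics/w8c.png",cv2.resize(a,None,fx=3,fy=3,interpolation=cv2.INTER_CUBIC))
E
```

```text
cam [ 543.4 -252.3  294.9]
jaw_centre [([304.8, 123.4], 0.63, [555.9, -251.4]), ([86.0, 6.1], 0.59, [646.5, -131.0])]
jaw_slot [([305.3, 148.3], 0.64, [540.6, -249.2])]
14.15 [ 466.68 -242.1   130.69] -8.82 [ 3.119 -0.24   0.026] [ 0.91 -0.3   0.07] 87.90797672149856
14.15 [ 466.68 -242.1   130.69] (np.float64(-8.81), array([1.  , 0.69])) [ 0.91 -0.3   0.07] 87.91 [ 0.07  0.06 -0.09]
```

View pics/w8c.png

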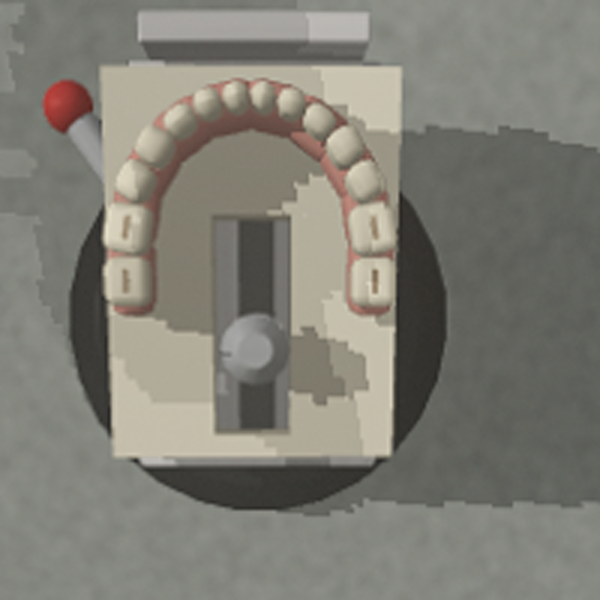

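Call:
{"op": "jog_arm", "data": {
  "xyz": [
    [-5,20,0],
    [-6,30,0],
    [-6,32,0],
    [-6,32,0],
    [-6,32,0],
    [-6,32,0],
    [-6,32,0],
    [-6,32,0],
    [-6,32,0],
    [-6,32,0],
    [-6,32,0],
    [-6,32,0],
    [-6,25,0],
    [0,10,0],
    [0,0,0],
    [0,0,0]
  ],
  "yaw": [-1,-1,0,0,0,0,0,0,0,0,0,0,0,0,0,0]
}}

```text
t: 15.48
ee_pos: [402.3, 183.8, 129.5]
orientation: [3.114, -0.291, 0.043]
ft_force: [0.1, -0.3, -0.3]
width: 88.0
```

```bash
python3 look.py w9 wrist clip_grip:11 clip_eye:5; python3 st.py
```

```text
cam [477.9 171.3 293.4]
clip_grip []
clip_eye [([332.7, 129.0], 0.76, [487.7, 151.9])]
15.6333 [402.17 182.34 129.5 ] -10.85 [ 3.113 -0.296  0.042] [0.26 0.33 0.04] 87.90789682146014
15.63 [402.17 182.34 129.5 ] (np.float64(-10.85), array([1.62, 0.66])) [0.26 0.33 0.04] 87.91 [ 0.05 -0.03 -0.03]
```

View pics/w9.png

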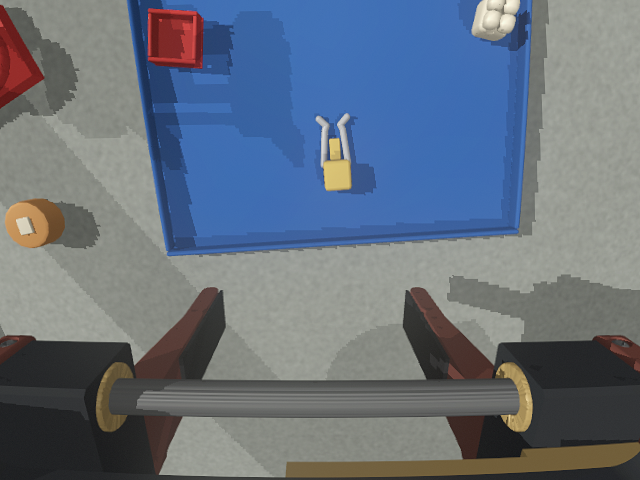

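Run:
```python
import cv2
a=cv2.imread("pics/w9.png")[105:205,285:385]; cv2.imwrite("pics/w9c.png",cv2.resize(a,None,fx=6,fy=6,interpolation=cv2.INTER_CUBIC))
```

```text
(no output)
```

View pics/w9c.png

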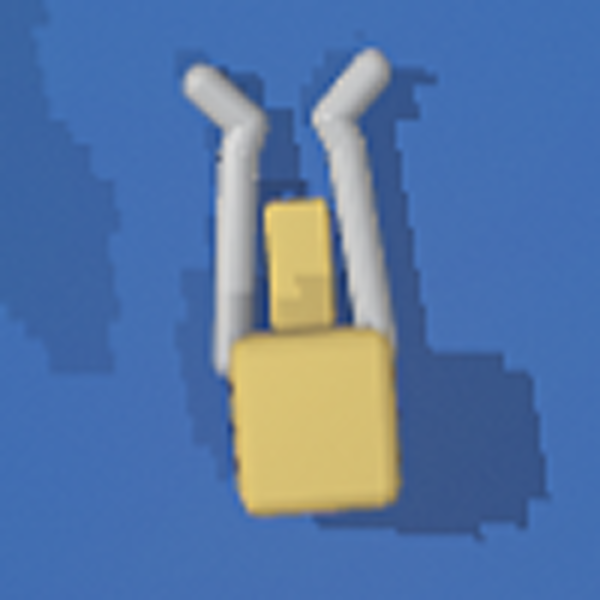

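Run:
```python
from h import *
import pickle;P=pickle.load(open("w9.pkl","rb"))
f=lambda c,z: onz(P,(285+c[0]/6,105+c[1]/6),z)
T=3
g=[f(c,T+16) for c in [(234,338),(394,330),(400,503),(246,514)]]
n=np.linalg.norm
print([n(g[0]-g[1]),n(g[1]-g[2]),n(g[2]-g[3]),n(g[3]-g[0])])
G=sum(g)/4;d=g[0]+g[1]-g[2]-g[3]; print(G,np.degrees(np.arctan2(d[1],d[0])))
b=[f(c,T+2.5) for c in [(247,125),(335,122)]]; e=[f(c,T+2.5) for c in [(199,80),(374,64)]]
nb=f((297,203),T+5)
for q in ((b[0]+b[1])/2,(e[0]+e[1])/2,nb):
    d=q-G; print(q,n(d[:2]),np.degrees(np.arctan2(d[1],d[0])))
```

```text
[np.float64(19.50777835029459), np.float64(21.039407040053508), np.float64(19.154011809567645), np.float64(21.444618429074897)]
[454.13169769 154.62937875  19.        ] -6.7613800659970265
[490.00380913 150.92701838   5.5       ] 36.06266561355212 -5.892632735018315
[496.18906183 150.40921273   5.5       ] 42.26856609495377 -5.730055649745009
[480.3520753  152.02087862   8.        ] 26.349809773908603 -5.6813026069681465
```

Call:
{"op": "jog_arm", "data": {
  "xyz": [
    [17,-9,-15],
    [17,-9,-20],
    [17,-8,-20],
    [0,0,-20],
    [0,0,-10],
    [0,0,0],
    [0,0,0]
  ],
  "yaw": [2.5,2.5,0,0,0,0,0]
}}

```text
t: 16.22
ee_pos: [457.6, 148.6, 42.2]
orientation: [3.125, -0.169, 0.047]
ft_force: [0.3, -0.4, 0.4]
width: 87.9
```

```bash
python3 st.py
```

```text
16.22 [457.63 148.64  42.22] (np.float64(-6.18), array([1.76, 0.6 ])) [ 0.28 -0.41  0.38] 87.92 [ 0.08 -0.01  0.02]
```

Call:
{"op": "jog_arm", "data": {
  "xyz": [
    [-2,4,-8],
    [-1.5,3,-8],
    [0,0,-6],
    [0,0,-4],
    [0,0,0],
    [0,0,0]
  ],
  "yaw": [0.3,0,0,0,0,0],
  "gripper": 0.3
}}

```text
t: 16.72
ee_pos: [454.1, 157.2, 16.6]
orientation: [3.126, -0.158, 0.053]
ft_force: [0.0, 0.1, -1.1]
width: 61.7
```

```bash
python3 st.py
```

```text
16.72 [454.1  157.19  16.64] (np.float64(-5.79), array([1.95, 0.51])) [ 0.01  0.05 -1.11] 61.71 [ 0.1   0.01 -0.01]
```

Call:
{"op": "jog_arm", "data": {
  "xyz": [
    [0.2,-1.2,-4],
    [0,0,-3],
    [0,0,-2],
    [0,0,0],
    [0,0,0]
  ],
  "yaw": [0,0,0,0,0]
}}

```text
t: 17.13
ee_pos: [454.7, 156.2, 7.3]
orientation: [3.127, -0.158, 0.054]
ft_force: [-0.1, -0.6, -0.2]
width: 61.7
```

```bash
python3 st.py
```

```text
17.13 [454.75 156.23   7.27] (np.float64(-5.76), array([2.01, 0.49])) [-0.07 -0.59 -0.21] 61.71 [ 0.06  0.   -0.04]
```

Call:
{"op": "jog_arm", "data": {
  "xyz": [
    [0,0,-0.4],
    [0,0,0],
    [0,0,0],
    [0,0,0],
    [0,0,0],
    [0,0,0],
    [0,0,0]
  ],
  "yaw": [0,0,0,0,0,0,0],
  "gripper": 1
}}

```text
t: 17.72
ee_pos: [455.3, 156.3, 7.4]
orientation: [3.127, -0.158, 0.056]
ft_force: [0.3, 0.8, -0.2]
width: 19.9
```

```bash
python3 st.py
```

```text
17.72 [455.28 156.29   7.37] (np.float64(-5.78), array([2.07, 0.46])) [ 0.28  0.8  -0.16] 19.87 [ 0.05  0.06 -0.06]
```

Call:
{"op": "jog_arm", "data": {
  "xyz": [
    [0,0,5],
    [0,0,15],
    [0,0,20],
    [0,0,25],
    [0,0,25],
    [0,0,25],
    [0,0,15],
    [0,0,0]
  ],
  "yaw": [0,0,0,0,0,0,0,0]
}}

```text
t: 18.38
ee_pos: [452.4, 155.4, 143.4]
orientation: [3.126, -0.158, 0.048]
ft_force: [0.8, 0.2, -0.6]
width: 19.5
```

Call:
{"op": "jog_arm", "data": {
  "xyz": [
    [1,-15,0],
    [2,-20,0],
    [2,-23,0],
    [2,-23,0],
    [2,-23,0],
    [2,-23,0],
    [2,-23,0],
    [2,-23,0],
    [2,-23,0],
    [2,-23,0],
    [2,-23,0],
    [2,-23,0],
    [2,-23,0],
    [2,-23,0],
    [2,-23,0],
    [2,-20,0],
    [2,-15,0],
    [0,-5,0],
    [0,0,0],
    [0,0,0]
  ],
  "yaw": [-0.4,-0.4,-0.4,-0.4,-0.4,-0.4,-0.4,0,0,0,0,0,0,0,0,0,0,0,0,0]
}}

```text
t: 20.05
ee_pos: [475.8, -233.9, 129.3]
orientation: [3.126, -0.235, 0.025]
ft_force: [0.5, -0.5, -0.4]
width: 19.7
```

```bash
python3 st.py
```

```text
20.05 [ 475.81 -233.92  129.28] (np.float64(-8.59), array([0.96, 0.33])) [ 0.47 -0.51 -0.41] 19.68 [-0.01  0.01 -0.01]
```

Call:
{"op": "jog_arm", "data": {
  "xyz": [
    [0,-2,-15],
    [0,-2,-15],
    [0,0,-15],
    [0,0,-8],
    [0,0,0],
    [0,0,0]
  ],
  "yaw": [-0.3,0,0,0,0,0]
}}

```text
t: 20.55
ee_pos: [474.6, -232.1, 73.7]
orientation: [3.127, -0.236, 0.022]
ft_force: [0.2, 0.4, -1.0]
width: 19.7
```

```bash
python3 look.py w10 wrist; python3 st.py
```

```text
cam [ 552.6 -243.4  236.6]
20.6 [ 474.57 -232.06   73.87] -8.65 [ 3.127 -0.236  0.022] [-0.24  0.38  0.67] 19.58212875394647
20.6 [ 474.57 -232.06   73.87] (np.float64(-8.65), array([0.83, 0.25])) [-0.24  0.38  0.67] 19.58 [ 0.02  0.12 -0.04]
```

View pics/w10.png

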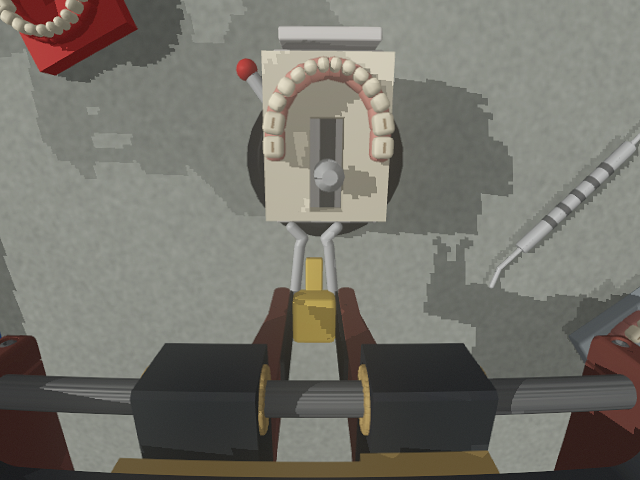

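Call:
{"op": "jog_arm", "data": {
  "xyz": [
    [0,-3,0],
    [0,-2.7,0],
    [0,0,0],
    [0,0,0]
  ],
  "yaw": [-0.2,0,0,0]
}}

```text
t: 20.93
ee_pos: [476.1, -238.4, 76.3]
orientation: [3.125, -0.241, 0.028]
ft_force: [0.6, 0.2, -0.1]
width: 19.7
```

```bash
python3 look.py w11 wrist; python3 st.py
python3 - <<'E'
import cv2
a=cv2.imread("pics/w11.png")[110:310,230:430]; cv2.imwrite("pics/w11c.png",cv2.resize(a,None,fx=3,fy=3,interpolation=cv2.INTER_CUBIC))
E
```

```text
cam [ 553.5 -249.6  239.4]
20.9833 [ 476.11 -238.44   76.3 ] -8.81 [ 3.125 -0.241  0.028] [-0.16  0.1  -0.63] 19.878523460593502
20.98 [ 476.11 -238.44   76.3 ] (np.float64(-8.81), array([1.05, 0.32])) [-0.16  0.1  -0.63] 19.88 [ 0.08  0.04 -0.02]
```

View pics/w11c.png

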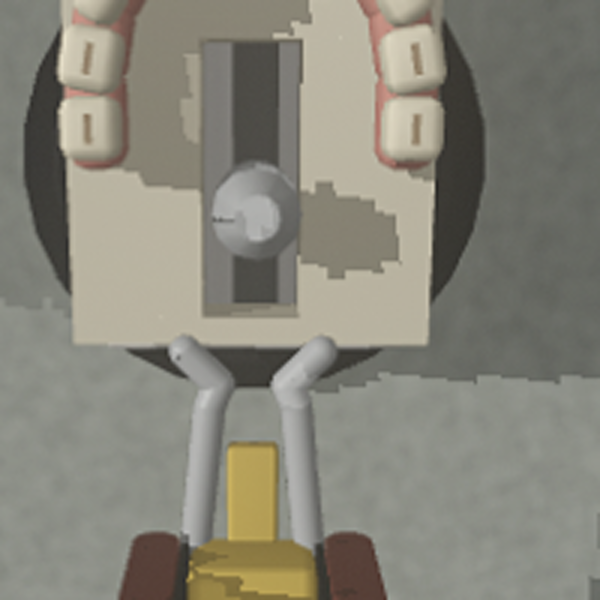

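```bash
cat > meas.py <<'E'
from h import *
import pickle,sys
def run(n,scale,ox,oy,stud,bul,ends,nose,tcp,h=3.9,yaw=-8.87):
    P=pickle.load(open(n+".pkl","rb"))
    f=lambda c,z: onz(P,(ox+c[0]/scale,oy+c[1]/scale),z)
    a=np.radians(yaw);u=np.array([np.cos(a),np.sin(a)]);v=np.array([-u[1],u[0]])
    zc=tcp[2]-h+2.5-0.4; tcp=np.array(tcp[:2])
    S=f(stud,72.5)[:2]
    r=lambda p:(((p-S)@u).round(2),((p-S)@v).round(2))
    B=(f(bul[0],zc)+f(bul[1],zc))[:2]/2;E=(f(ends[0],zc)+f(ends[1],zc))[:2]/2;N=f(nose,zc+2.5)[:2]
    print("stud",S,"tcp",r(tcp),"bulge",r(B),"ends",r(E),"nose",r(N))
    d=E-tcp;
    d=E-N;print("clip yaw E-N",np.degrees(np.arctan2(d[1],d[0])))
E
python3 - <<'E'
from meas import run
run("w11",3,230,110,(259,213),[(214,388),(291,388)],[(183,348),(325,348)],(252.5,444),(476.1,-238.4,76.3))
E
```

```text
stud [ 536.87355194 -249.01183924] tcp (np.float64(-61.68), np.float64(1.11)) bulge (np.float64(-26.62), np.float64(0.93)) ends (np.float64(-20.29), np.float64(0.71)) nose (np.float64(-34.91), np.float64(0.93))
clip yaw E-N -9.729570328444407
```

Call:
{"op": "jog_arm", "data": {
  "xyz": [
    [3,-0.9,-3],
    [3,-0.4,-3],
    [0,0,-3],
    [0,0,-2],
    [0,0,0],
    [0,0,0]
  ],
  "yaw": [0,0,0,0,0,0]
}}

```text
t: 21.48
ee_pos: [483.2, -240.3, 64.5]
orientation: [3.125, -0.241, 0.029]
ft_force: [1.8, -0.2, -1.2]
width: 20.0
```

```bash
python3 st.py
```

```text
21.48 [ 483.17 -240.28   64.46] (np.float64(-8.84), array([1.1 , 0.34])) [ 1.77 -0.24 -1.22] 20.04 [0.06 0.03 0.03]
```

Call:
{"op": "jog_arm", "data": {
  "xyz": [
    [0,0.1,-1],
    [0,0,0]
  ],
  "yaw": [0,0]
}}

```text
t: 21.65
ee_pos: [482.9, -240.0, 63.1]
orientation: [3.125, -0.242, 0.028]
ft_force: [-0.6, -0.3, -0.9]
width: 19.7
```

Call:
{"op": "jog_arm", "data": {
  "xyz": [
    [0,0,-0.6],
    [0,0,0]
  ],
  "yaw": [0,0]
}}

```text
t: 21.82
ee_pos: [482.8, -239.9, 62.4]
orientation: [3.125, -0.241, 0.028]
ft_force: [-0.4, -0.2, -0.4]
width: 20.1
```

Call:
{"op": "jog_arm", "data": {
  "xyz": [
    [0,0,-0.5],
    [0,0,0]
  ],
  "yaw": [0,0]
}}

```text
t: 21.98
ee_pos: [482.8, -240.0, 62.0]
orientation: [3.125, -0.241, 0.028]
ft_force: [0.4, 0.7, 0.6]
width: 19.5
```

```bash
python3 st.py
```

```text
21.98 [ 482.82 -239.96   62.  ] (np.float64(-8.83), array([1.07, 0.33])) [0.36 0.73 0.56] 19.55 [-0.02 -0.02 -0.03]
```

Call:
{"op": "jog_arm", "data": {
  "xyz": [
    [0,0,-0.6],
    [0,0,0]
  ],
  "yaw": [0,0]
}}

```text
t: 22.15
ee_pos: [482.9, -240.0, 61.5]
orientation: [3.125, -0.242, 0.029]
ft_force: [-0.2, -0.5, -0.9]
width: 19.8
```

Call:
{"op": "jog_arm", "data": {
  "xyz": [
    [0,0,-0.5],
    [0,0,0]
  ],
  "yaw": [0,0]
}}

```text
t: 22.32
ee_pos: [483.0, -240.1, 61.0]
orientation: [3.125, -0.241, 0.029]
ft_force: [-0.5, 0.5, -0.2]
width: 19.9
```

```bash
python3 st.py
```

```text
22.32 [ 482.99 -240.08   61.04] (np.float64(-8.83), array([1.1 , 0.34])) [-0.46  0.53 -0.18] 19.92 [0.05 0.05 0.01]
```

Call:
{"op": "jog_arm", "data": {
  "xyz": [
    [0,0,-0.5],
    [0,0,0]
  ],
  "yaw": [0,0]
}}

```text
t: 22.48
ee_pos: [483.1, -240.1, 60.8]
orientation: [3.125, -0.242, 0.029]
ft_force: [-1.1, -0.3, 1.9]
width: 19.9
```

Call:
{"op": "jog_arm", "data": {
  "xyz": [
    [0,0,-0.5],
    [0,0,0]
  ],
  "yaw": [0,0]
}}

```text
t: 22.65
ee_pos: [483.2, -240.2, 60.7]
orientation: [3.124, -0.241, 0.03]
ft_force: [-1.1, 0.3, 3.1]
width: 19.7
```

```bash
python3 st.py
```

```text
22.65 [ 483.19 -240.19   60.72] (np.float64(-8.83), array([1.13, 0.35])) [-1.1   0.26  3.1 ] 19.67 [0.14 0.12 0.03]
```

Call:
{"op": "jog_arm", "data": {
  "xyz": [
    [0,0.1,1.5],
    [0,0,0],
    [2,-0.3,0],
    [2,-0.3,0],
    [0,0,0],
    [0,0,0]
  ],
  "yaw": [0,0,0,0,0,0]
}}

```text
t: 23.15
ee_pos: [487.6, -240.7, 61.8]
orientation: [3.125, -0.242, 0.03]
ft_force: [0.3, 0.4, 0.2]
width: 19.7
```

```bash
python3 st.py
```

```text
23.15 [ 487.58 -240.7    61.81] (np.float64(-8.84), array([1.12, 0.34])) [0.32 0.39 0.17] 19.72 [0.02 0.02 0.02]
```

Call:
{"op": "jog_arm", "data": {
  "xyz": [
    [1.5,-0.23,0.5],
    [1.5,-0.23,0],
    [0,0,0]
  ],
  "yaw": [0,0,0]
}}

```text
t: 23.4
ee_pos: [490.8, -241.1, 62.1]
orientation: [3.125, -0.241, 0.029]
ft_force: [0.4, 0.7, -0.8]
width: 19.6
```

```bash
python3 look.py w12 wrist; python3 st.py
python3 - <<'E'
import cv2
a=cv2.imread("pics/w12.png")[130:310,230:410]; cv2.imwrite("pics/w12c.png",cv2.resize(a,None,fx=3.3,fy=3.3,interpolation=cv2.INTER_CUBIC))
E
```

```text
cam [ 568.1 -252.3  225.3]
23.45 [ 490.65 -241.11   62.09] -8.84 [ 3.125 -0.242  0.029] [ 0.43 -0.35 -0.86] 19.824693527485756
23.45 [ 490.65 -241.11   62.09] (np.float64(-8.84), array([1.09, 0.34])) [ 0.43 -0.35 -0.86] 19.82 [ 0.06  0.02 -0.06]
```

View pics/w12c.png

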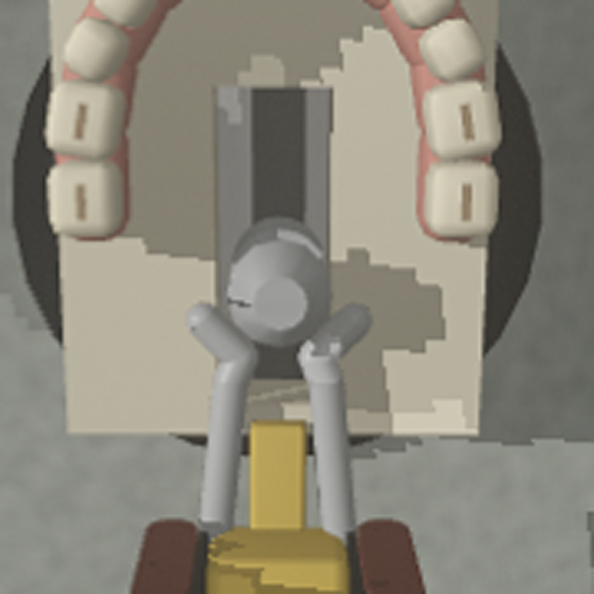

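Call:
{"op": "jog_arm", "data": {
  "xyz": [
    [1.5,-0.23,0],
    [1.5,-0.23,0],
    [0,0,0]
  ],
  "yaw": [0,0,0]
}}

```text
t: 23.7
ee_pos: [493.9, -241.6, 62.1]
orientation: [3.125, -0.242, 0.029]
ft_force: [0.3, -0.6, -0.8]
width: 19.8
```

Call:
{"op": "jog_arm", "data": {
  "xyz": [
    [1,-0.16,0],
    [0,0,0]
  ],
  "yaw": [0,0]
}}

```text
t: 23.87
ee_pos: [495.1, -241.8, 62.1]
orientation: [3.125, -0.242, 0.029]
ft_force: [0.8, 0.2, 0.2]
width: 19.8
```

```bash
python3 st.py
```

```text
23.87 [ 495.06 -241.76   62.05] (np.float64(-8.84), array([1.08, 0.33])) [0.76 0.17 0.17] 19.77 [ 0.01  0.07 -0.01]
```

Call:
{"op": "jog_arm", "data": {
  "xyz": [
    [1,-0.16,0],
    [0,0,0]
  ],
  "yaw": [0,0]
}}

```text
t: 24.03
ee_pos: [495.9, -241.9, 62.0]
orientation: [3.125, -0.241, 0.028]
ft_force: [-0.6, 0.5, 0.1]
width: 19.6
```

Call:
{"op": "jog_arm", "data": {
  "xyz": [
    [1,-0.16,0],
    [0,0,0]
  ],
  "yaw": [0,0]
}}

```text
t: 24.2
ee_pos: [496.1, -241.9, 61.7]
orientation: [3.125, -0.241, 0.025]
ft_force: [-0.2, -0.7, -0.4]
width: 19.8
```

```bash
python3 st.py
```

```text
24.2 [ 496.11 -241.87   61.74] (np.float64(-8.83), array([0.95, 0.32])) [-0.23 -0.69 -0.36] 19.77 [-0.07  0.14  0.02]
```

Call:
{"op": "jog_arm", "data": {
  "xyz": [
    [1,-0.16,0.3],
    [1,-0.16,0.2]
  ],
  "yaw": [0,0]
}}

```text
t: 24.37
ee_pos: [496.6, -241.8, 61.8]
orientation: [3.126, -0.241, 0.02]
ft_force: [-3.0, -1.0, 1.0]
width: 19.7
```

```bash
python3 st.py
```

```text
24.37 [ 496.61 -241.78   61.79] (np.float64(-8.83), array([0.77, 0.28])) [-3.   -1.02  1.03] 19.66 [-0.1   0.73 -0.08]
```

Call:
{"op": "jog_arm", "data": {
  "xyz": [
    [1.2,-0.2,0.3],
    [1.2,-0.2,0.2]
  ],
  "yaw": [0,0]
}}

```text
t: 24.53
ee_pos: [497.3, -241.8, 61.7]
orientation: [3.127, -0.242, 0.015]
ft_force: [-4.7, -1.3, -0.2]
width: 20.0
```

```bash
python3 st.py
```

```text
24.53 [ 497.34 -241.82   61.74] (np.float64(-8.83), array([0.55, 0.24])) [-4.66 -1.34 -0.22] 19.97 [-0.15  0.88 -0.08]
```

Call:
{"op": "jog_arm", "data": {
  "xyz": [
    [1.2,-0.6,0.4],
    [1.2,-0.4,0.3]
  ],
  "yaw": [0,0]
}}

```text
t: 24.7
ee_pos: [498.3, -242.2, 61.9]
orientation: [3.129, -0.242, 0.009]
ft_force: [-5.3, -0.4, -0.4]
width: 19.6
```

```bash
python3 st.py
```

```text
24.7 [ 498.28 -242.24   61.91] (np.float64(-8.83), array([0.34, 0.19])) [-5.28 -0.45 -0.45] 19.61 [ 0.01  0.87 -0.05]
```

Call:
{"op": "jog_arm", "data": {
  "xyz": [
    [1.2,-0.4,0.6],
    [1.2,-0.3,0.4]
  ],
  "yaw": [0,0]
}}

```text
t: 24.87
ee_pos: [500.2, -242.6, 62.6]
orientation: [3.129, -0.242, 0.007]
ft_force: [-2.2, 0.0, -0.4]
width: 19.9
```

```bash
python3 st.py
```

```text
24.87 [ 500.24 -242.63   62.64] (np.float64(-8.84), array([0.26, 0.15])) [-2.2   0.03 -0.42] 19.9 [ 0.    0.36 -0.06]
```

Call:
{"op": "jog_arm", "data": {
  "xyz": [
    [1,-0.16,0],
    [0,0,0]
  ],
  "yaw": [0,0]
}}

```text
t: 25.03
ee_pos: [504.0, -243.5, 63.4]
orientation: [3.128, -0.242, 0.015]
ft_force: [0.8, -0.3, -0.7]
width: 19.9
```

```bash
python3 st.py
```

```text
25.03 [ 504.02 -243.52   63.38] (np.float64(-8.85), array([0.56, 0.2 ])) [ 0.8  -0.32 -0.69] 19.89 [ 0.19 -0.18  0.09]
```

Call:
{"op": "jog_arm", "data": {
  "xyz": [
    [0.5,-0.05,-0.4],
    [0,0,0]
  ],
  "yaw": [0,0]
}}

```text
t: 25.2
ee_pos: [505.9, -243.7, 63.5]
orientation: [3.127, -0.241, 0.018]
ft_force: [-5.0, -0.5, -0.0]
width: 19.9
```

```bash
python3 st.py
```

```text
25.2 [ 505.92 -243.74   63.53] (np.float64(-8.83), array([0.69, 0.23])) [-4.97 -0.51 -0.  ] 19.94 [ 0.1   0.82 -0.02]
```

```bash
python3 look.py w13 wrist; python3 st.py
python3 - <<'E'
import cv2
a=cv2.imread("pics/w13.png")[150:330,230:410]; cv2.imwrite("pics/w13c.png",cv2.resize(a,None,fx=3.3,fy=3.3,interpolation=cv2.INTER_CUBIC))
E
```

```text
cam [ 584.3 -255.4  226.2]
25.25 [ 505.8  -243.74   63.48] -8.84 [ 3.127 -0.242  0.018] [-2.35  0.8   0.21] 20.08178327588496
25.25 [ 505.8  -243.74   63.48] (np.float64(-8.83), array([0.68, 0.22])) [-2.35  0.8   0.21] 20.08 [ 0.24  0.28 -0.04]
```

View pics/w13c.png

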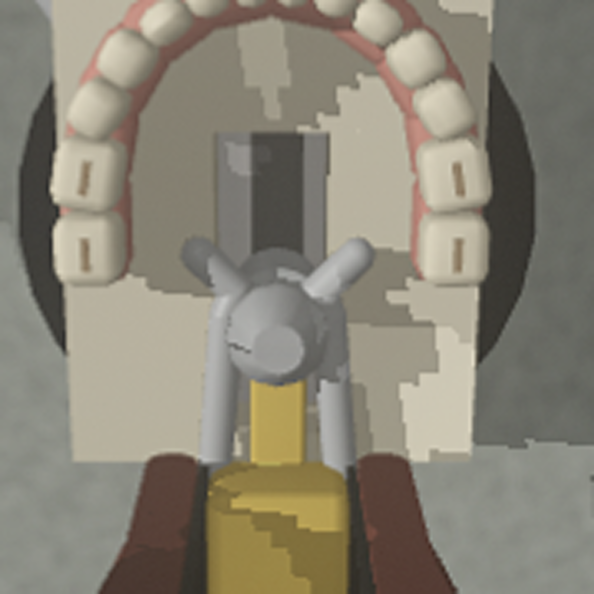

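Call:
{"op": "jog_arm", "data": {
  "xyz": [
    [0.4,-0.06,-0.3]
  ],
  "yaw": [0]
}}

```text
t: 25.33
ee_pos: [505.9, -243.6, 63.2]
orientation: [3.128, -0.241, 0.017]
ft_force: [-4.8, 0.2, 1.4]
width: 19.9
```

```bash
python3 st.py
```

```text
25.33 [ 505.86 -243.64   63.16] (np.float64(-8.83), array([0.64, 0.22])) [-4.75  0.18  1.43] 19.91 [0.1  0.61 0.03]
```

Call:
{"op": "jog_arm", "data": {
  "xyz": [
    [0,0,0],
    [0,0,0],
    [0,0,0],
    [0,0,0]
  ],
  "yaw": [0,0,0,0],
  "gripper": 0.55
}}

```text
t: 25.67
ee_pos: [507.9, -244.5, 63.8]
orientation: [3.126, -0.242, 0.024]
ft_force: [0.8, 0.1, -0.7]
width: 38.9
```

```bash
python3 st.py
```

```text
25.67 [ 507.91 -244.48   63.82] (np.float64(-8.84), array([0.91, 0.28])) [ 0.77  0.1  -0.7 ] 38.87 [-0.02  0.01 -0.  ]
```

Released, with no contact force. I lift straight up and look.

Call:
{"op": "jog_arm", "data": {
  "xyz": [
    [-0.5,0,5],
    [-0.5,0,10],
    [0,0,15],
    [0,0,15],
    [-5,0,20],
    [-20,3,10],
    [-15,2,0],
    [0,0,0],
    [0,0,0]
  ],
  "yaw": [0,0,0,0,0,0,0,0,0]
}}

```text
t: 26.42
ee_pos: [467.9, -240.4, 148.6]
orientation: [3.123, -0.241, 0.035]
ft_force: [0.2, -0.1, 0.7]
width: 39.6
```

```bash
python3 look.py w14 wrist clip_eye:58; python3 look.py s14 side; python3 st.py
python3 - <<'E'
import cv2
a=cv2.imread("pics/w14.png")[40:240,220:420]; cv2.imwrite("pics/w14c.png",cv2.resize(a,None,fx=3,fy=3,interpolation=cv2.INTER_CUBIC))
a=cv2.imread("pics/s14.png")[150:400,230:430]; cv2.imwrite("pics/s14c.png",cv2.resize(a,None,fx=2.4,fy=2.4,interpolation=cv2.INTER_CUBIC))
E
```

```text
cam [ 544.7 -251.2  312.1]
clip_eye [([309.1, 160.0], 0.72, [535.1, -248.2]), ([309.0, 151.3], 0.23, [540.7, -249.0])]
26.5167 [ 468.13 -240.28  147.9 ] -8.82 [ 3.124 -0.241  0.033] [-0.03  0.34 -1.7 ] 39.44978600929832
cam [484.2 937.1 906.4]
26.5667 [ 468.13 -240.2   147.48] -8.81 [ 3.124 -0.241  0.033] [ 0.12 -0.46 -0.06] 39.76152599812353
26.57 [ 468.13 -240.2   147.48] (np.float64(-8.8), array([1.23, 0.39])) [ 0.12 -0.46 -0.06] 39.76 [ 0.09  0.02 -0.04]
```

View pics/w14c.png

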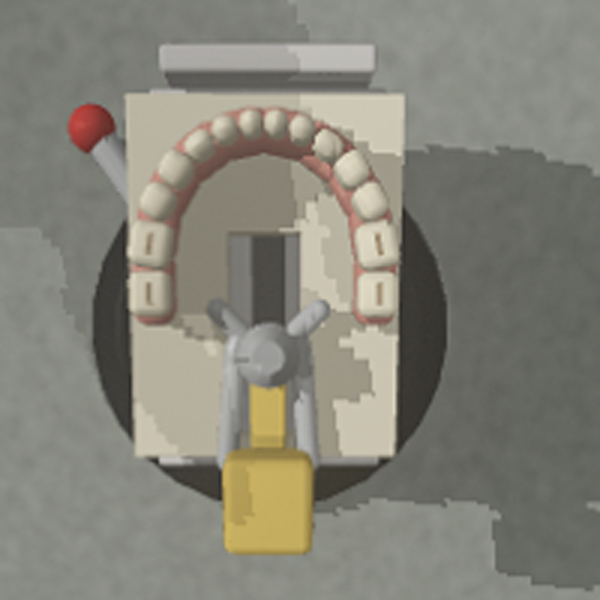

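View pics/s14c.png

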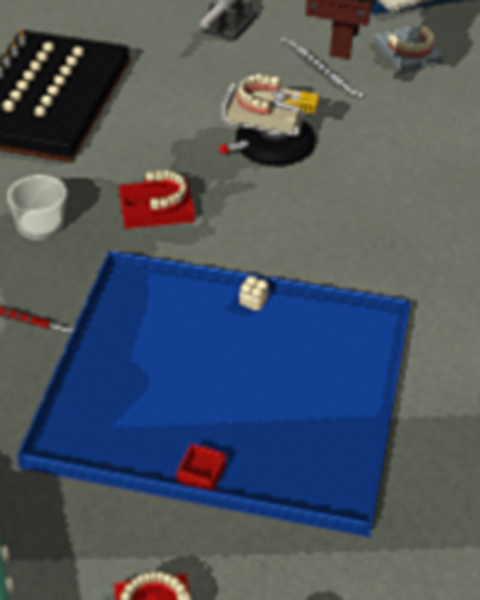

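The jaw lies flat over the stud with its teeth towards the backstop. The clip's nose is against the shank and its bulges are past it. The other things in the tray have not moved and the gripper is clear.

```bash
python3 -c "
from workcell import ctrl
print(ctrl.close_job())"
```

```text
the job is handed in; nothing more can be done
None
```

The pale jaw is on the mount, flat over the stud with its front teeth towards the backstop, and released. After that I pushed the clip in from the open side until it snapped and its nose met the shank, then let go. I handed the job in at about 26.6 s.

**Clip push:** the force rose to about 5 N, dropped as the legs snapped in, then was 5 N at the nose stop. A small confirming nudge also read 5 N, with no further travel.

**Last checks:** the final wrist and side pictures show the jaw seated and the clip home. The eye reads (535, -248) mm against the stud at (536, -249) mm. The tray's other items look unmoved, and the gripper touches nothing.

**What did not go smoothly:**
- **Seating force:** pressing the jaw down, the wrist force briefly reached about 29 N before I backed off and released. That is harder than intended, since you asked for gentle handling.
- **Tool tilt:** the tool drifted by up to 3.5° on long moves, so the jaw was tilted about 3° in the grip when it arrived. It lay flat once released.
- **Sideways offset:** the wrist camera and the tool position disagreed by about 1.2 to 1.5 mm sideways. I aligned by comparing positions within the camera picture and by the forces felt.

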